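Level the checking plate with a wedge under its low corner

TASK

The square cast-iron checking plate stands low on one corner foot. Push the tapered steel wedge, thin end first and flat on the bench, under that foot towards the plate's middle until the bubble of the spirit level on the plate rests centred between its two lines, then let go and leave the foot standing on the wedge. Ease it in gently and stop as soon as the bubble is centred, for driven farther it goes tight and jacks the plate up; do not slide or touch the plate or the level, and leave the flat packer, the oil filters and the spray can where they stand.

Things in the scene. Friction and masses are not known exactly. Their poses are not given: they have to be found in the camera images.
- plate: Square dark cast-iron plate, 190 mm sides, bright top 60 mm up, 3.4 kg, loose, a foot jutting out at each corner. Origin: on the bench under its centre. x runs along the diagonal from the low foot (x = -150 mm, y = 0) to the opposite one (x = +150), z out of its top. It rests on the low foot and those at y = +-150, about which it tips; the one at x = +150 hangs in the air until it is level.
- low_foot (a point): Axis of the low foot's lug, at the height a sound foot's underside has. The foot's screw is bent and seized: its pad sits 3.6 to 6.2 mm higher on the plate, resting on the bench, and off this axis by up to 10 mm along the plate's x and 5 mm along y. Steel pad 40 mm across, domed (radius 24); lug 38 mm wide, to x = -169 of the plate, 33 to 60 mm up, screw end to 70 mm.
- wedge: Bare-steel wedge 140 x 40 mm, rising evenly from 2 mm at the thin end to 25 mm at the thick end (1 in 6), 0.55 kg, flat side down. Origin: centre of its underside; x points to the thin end (x = +70), z up. Dark 10 mm hole near the thick end; grip it there, across the 40 mm (upright sides). Friction 0.35, stays where left. Pushing it in takes 6 to 14 N until level, soon past it about 1 N more per mm.
- level: Engineer's spirit level, grey metal, 200 x 32 mm, 40 mm high, 0.45 kg, lying loose on the plate along its x diagonal. Origin: centre of its underside, x along its length (as the plate's). In its middle, seen from above: a green vial with two black lines 27 mm apart and a white bubble 22 mm long.
- bubble (a joint): Bubble along the level's x, in m: 0 = centred between the lines, + = away from the low foot. It goes to the high end, 20 mm per degree, stops at +-0.018 (starts at +0.018, leaves it in the last 2.4 mm of lift) and takes about 1.5 s to settle. Then 1 mm of wedge travel shifts it about 1.3 mm towards -; just past the middle the fourth foot lands and it goes tight.
- packer: Bystander: flat steel packer, 85 x 60 mm, 16 mm thick everywhere, origin at the centre of its underside. Leave it where it is.
- filter_a: Bystander: white oil filter, 75 mm diameter, 91 mm high, standing; origin at the centre of its underside.
- filter_b: Bystander: white oil filter like the other, 75 mm diameter, 91 mm high, standing; origin at the centre of its underside.
- spray_can: Bystander: spray can, 65 mm diameter, 184 mm high, standing; origin at the centre of its underside.
Not all that is in view belongs to the job. What is shaped like the level but turquoise or yellow is not meant.

How it is judged:
At the end, for the whole second after the job is handed in: The bubble rests within 2.5 mm of the middle (between the lines), the low foot stands on the wedge (it bears on it with more than 2 N, the point low_foot within 20 mm of the wedge's centre line), the wedge lies flat (within 0.05 rad), and wedge and plate are at rest (value of joint bubble between -0.0025 and 0.0025 m and contact force between wedge and plate above 2 N and y of low_foot in the frame of wedge between -0.02 and 0.02 m and angle between wedge's own z axis and vertical below 0.05 rad and linear speed of each of wedge, plate below 0.005 m/s); the robot touches nothing.
It fails at once if the wedge is rammed or driven tight: it bears on the plate with more than 12 N (contact force between wedge and plate above 12 N).
It fails at once if the plate is pushed along the bench by more than 10 mm (distance of plate from where it was at the start of the episode above 0.01 m).
It fails at once if the robot presses on the plate or the level with more than 2 N (contact force between any of the fingers, the arm and plate above 2 N or contact force between any of the fingers, the arm and level above 2 N).
It fails at once if the level is moved by more than 15 mm (distance of level from where it was at the start of the episode above 0.015 m).
It fails at once if the flat packer, an oil filter or the spray can is moved by more than 20 mm (distance of any of packer, filter_a, filter_b, spray_can from where it was at the start of the episode above 0.02 m).
It also fails if it takes over 54 s, if anything falls off the work surface, if the arm or the gripper's body presses on something with over 40 N, if the wrist force passes 120 N, or if a joint passes its speed limit or range.

ROBOT

A 6-joint arm with a two-finger parallel gripper is mounted at the origin on the work surface. World frame = base frame: x ahead of the robot, y to its left, z up, the work surface at z = 0. Lengths are in m, angles in rad, forces in N, time in s.
With the tool pointing down it reaches from about 0.35 to 0.775 m from the base axis. Payload 7.3 kg.
Tool frame: the origin (TCP) lies midway between the tips of the shut fingers; the grasp point (between the pads) lies 19 mm behind it; z points along the fingers, y is the direction in which the jaws open and shut (so a half turn about z gives the same grasp; the last joint's range is limited). The gripper opens to 92 mm and grips with 3 to 60 N. Pads are 19 mm wide; open, the fingers measure 130 mm over their backs; the gripper's body (75 mm by 190 mm) begins 47 mm behind the grasp point.
Start: joints at [0.987, 0.342, 1.524, -0, 1.275, -0.146], TCP at [0.223, 0.476, 0.227] pointing down, gripper open.
Joint ranges: [-2.53, 2.53], [-0.77, 2.02], [0.04, 2.7], [-1, 4.14], [0.28, 2.66], [-3.11, 3.11]. Speed limits (rad/s): [2.57, 2.57, 3.14, 3.14, 3.14, 3.14].

INTERFACE

Orientations are given as a rotation vector (axis times angle).
In Python, from workcell import env gives the robot as it stands. The module is installed in compiled form; this text tells all that it offers.
- The arm moves only by the shell command python3 -m inch 'ROWS' [OPENING] [FORCE]. ROWS is JSON, a list that holds one entry, the list of rows, each a list of 6 numbers: the shift along the tool's x, y, z in m, then the turn, a rotation vector about the tool's x, y, z in rad. In form: [[[dx, dy, dz, rx, ry, rz], ...]]. A call has 1 to 8 rows; each row shifts and turns the pose as measured when the row begins, along the tool's axes as they then stand; what a row does not reach is not made up. A row lasts 1/10 s, in which the tool goes at most 50 mm and 8.59 degrees, less where a joint would pass 70% of its speed; a pose out of reach is approached as far as the arm can. A call with a gripper value outside its range is refused whole. OPENING is the finger opening in m, from 0 to 0.0918, set as the call begins (- or left out, the last holds). The fingers move at their own pace and stop on an object; FORCE is the grip in N (left out, the last holds). Time passes only in rows, so rows that do not move let the fingers close. It gives the time, the measured TCP pose, the force and the opening at its end, in the units of the state.
- env.read_state(): the state, without advancing time (a new reading comes with each control period).
- env.get_image(name): name is "scene" or "top" or "wrist"; returns (picture, depth): 420x560x3 uint8, red, green, blue; 420x560 float32, m along the optical axis (not along the pixel's ray), 0 where there is no reading.
- env.calibration(name): a dict with "fov_y" (degrees; the focal length in pixels is half the picture's height over the tangent of half this angle, whatever the lens; pixels are square), "cx", "cy" (the principal point, pixels), "R" (3x3) and "t" (3): a world point X has camera coordinates R X + t; the wrist camera has in their place "mount" (4x4, takes a point from camera to tool coordinates, whose origin is the TCP and whose axes are the flange's). Camera axes: x right, y down, z forward; pixel columns grow to the right and rows downward; lengths in m; the calibration is good to about 2 mm. A picture is of the moment at which its call begins: read the wrist's pose just before it. calibration takes no time and is no camera call.
- env.job_done(): hands the job in, once; it reports no verdict.
The state is a dict: "clock": time; "q": joint angles; "joint_velocities": joint speeds; "joint_torque": joint torques, N m; "ee_pos": TCP position; "tcp_rot": TCP orientation; "contact_force": force on the tool from outside, world axes, zero at the start; "torque": the same for the moment, N m; "width": opening from 0.0 (shut) to 1.0 (fully open).
Only numpy, scipy, OpenCV 4.12 (cv2) and the standard library are available. Lean on these libraries where they do the work, as an engineer would, in place of code of your own. Each camera call takes 0.05 s, during which the arm holds its last target.

## Working session

There is one attempt and no reset: what is moved stays moved. The work goes in short steps, Python scripts to look and compute and a shell command to move; the robot and the scene stay as the last step left them, time stands still between calls to the robot, and variables do not carry over. Pictures are saved under pics/ and viewed, and the job is handed in when it is done.

```bash
mkdir -p pics; python3 - <<'E'
from workcell import env
import cv2, numpy as np
s=env.read_state();print(s)
for n in ["scene","top"]:
    im,d=env.get_image(n);cv2.imwrite(f"pics/{n}0.png",im[:,:,::-1]);np.savez(f"{n}0.npz",im=im,d=d)
    print(n,env.calibration(n))
print(env.calibration("wrist"))
E
```

```text
{'clock': 0.0, 'q': array([ 9.86942585e-01,  3.42716983e-01,  1.52505108e+00, -7.17419010e-06,
        1.27537835e+00, -1.45992806e-01]), 'joint_velocities': array([ 0.00044725, -0.00087005,  0.00021062,  0.00099525, -0.00081147,
       -0.00037895]), 'joint_torque': array([ 1.62822944e-03, -4.31243563e+01, -2.44223714e+01,  7.19022285e-02,
        5.58769866e-02, -1.33258973e-04]), 'ee_pos': array([0.22234748, 0.47512991, 0.22603605]), 'tcp_rot': array([-6.82186711e-01, -3.06606866e+00,  2.28338065e-03]), 'contact_force': array([ 0.78153346, -0.23127019,  0.20490545]), 'torque': array([-0.02526768, -0.01434333, -0.00544002]), 'width': 1.001256639037879}
scene {'fov_y': 43.5595704891922, 'cx': 275.5633340423948, 'cy': 209.99597716648518, 'R': array([[-0.88589805,  0.46361158, -0.01577825],
       [ 0.25900769,  0.46613762, -0.84594961],
       [-0.3848372 , -0.75351179, -0.53302937]]), 't': array([ 0.45882518, -0.06622898,  1.45542917])}
top {'fov_y': 44.19161104158894, 'cx': 276.9116671948884, 'cy': 209.9673621761497, 'R': array([[ 0.0113741 , -0.99987782,  0.01072243],
       [-0.98605581, -0.01299601, -0.16590672],
       [ 0.1660258 , -0.00868587, -0.98608316]]), 't': array([0.0041457 , 0.53874979, 1.33908747])}
{'fov_y': 63.260434322469166, 'cx': 277.85007014132833, 'cy': 211.03322185272734, 'mount': array([[ 8.06400327e-04, -9.54445618e-01, -2.98383833e-01,
         8.15774564e-02],
       [ 9.99998864e-01,  1.14967583e-03, -9.74931001e-04,
         3.75328807e-04],
       [ 1.27356330e-03, -2.98382708e-01,  9.54445461e-01,
        -1.58084690e-01],
       [ 0.00000000e+00,  0.00000000e+00,  0.00000000e+00,
         1.00000000e+00]])}
```

View pics/scene0.png

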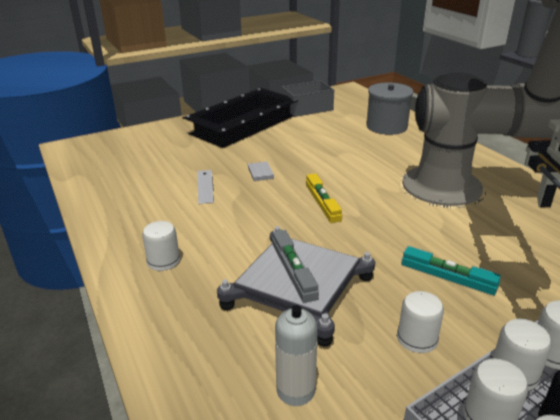

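View pics/top0.png

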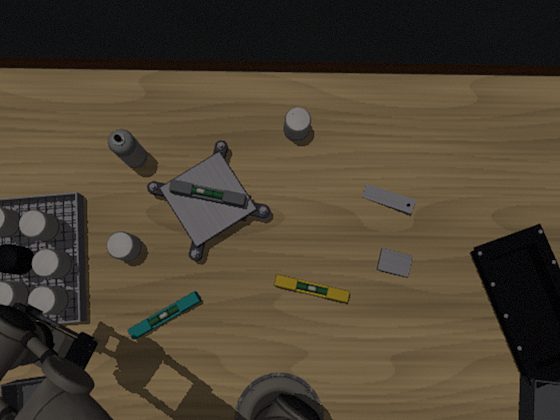

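```bash
cat > h.py <<'E'
import numpy as np, cv2
from scipy.spatial.transform import Rotation as Ro
from workcell import env
def cam(n,s=None):
    c=env.calibration(n); f=210/np.tan(np.radians(c['fov_y']/2))
    if n=='wrist':
        T=np.eye(4);T[:3,:3]=Ro.from_rotvec(s['tcp_rot']).as_matrix();T[:3,3]=s['ee_pos'];M=T@c['mount']
        R=M[:3,:3].T;t=-R@M[:3,3]
    else: R,t=c['R'],c['t']
    return f,c['cx'],c['cy'],R,t
def dep(C,d,u,v):
    f,cx,cy,R,t=C; z=d[int(round(v)),int(round(u))]
    return R.T@(np.array([(u-cx)/f*z,(v-cy)/f*z,z])-t)
def onz(C,u,v,h):
    f,cx,cy,R,t=C; r=R.T@np.array([(u-cx)/f,(v-cy)/f,1]);o=-R.T@t
    return o+r*(h-o[2])/r[2]
def cloud(C,d):
    f,cx,cy,R,t=C; v,u=np.mgrid[:420,:560]
    P=np.stack([(u-cx)/f*d,(v-cy)/f*d,d],-1)
    return (P-t)@R
def crop(im,x0,x1,y0,y1,name,k=6):
    a=im[y0:y1,x0:x1,::-1]; a=cv2.resize(a,None,fx=k,fy=k,interpolation=cv2.INTER_CUBIC); cv2.imwrite('pics/'+name,np.clip(a.astype(float)*1.5,0,255))
E
python3 - <<'E'
from h import *
z=np.load('top0.npz');im,d=z['im'],z['d'];C=cam('top')
P=cloud(C,d)
for n,(u,v) in dict(f1=(222,146),f2=(154,188),f3=(263,212),f4=(197,254),lvA=(172,186),lvB=(246,200),w_thin=(366,192),w_thick=(412,208),hole=(408,205),pack=(395,262),fa=(298,122),fb=(122,243),can=(122,138)).items(): print(n,dep(C,d,u,v).round(4))
crop(im,140,280,135,265,'topA.png',5)
crop(im,350,430,170,285,'topB.png',5)
E
```

```text
f1 [0.7108 0.1616 0.0547]
f2 [0.5911 0.3384 0.0597]
f3 [0.5308 0.0477 0.0566]
f4 [0.4177 0.2187 0.0528]
lvA [0.5901 0.2843 0.0928]
lvB [0.5616 0.0931 0.0615]
w_thin [ 0.5992 -0.2363  0.0051]
w_thick [ 0.552  -0.3569  0.0266]
hole [ 0.5609 -0.3473  0.0227]
pack [ 0.4054 -0.3084  0.0192]
fa [ 0.7684 -0.0422  0.0932]
fb [0.4404 0.4054 0.0901]
can [0.6941 0.3987 0.1682][ WARN:0@0.551] global loadsave.cpp:1063 imwrite_ Unsupported depth image for selected encoder is fallbacked to CV_8U.
```

```bash
python3 - <<'E'
from h import *
a=cv2.imread('pics/topA.png');b=cv2.imread('pics/topB.png')
b=cv2.resize(b,(int(b.shape[1]*.8),int(b.shape[0]*.8)));a=cv2.resize(a,None,fx=.65,fy=.65)
h=max(a.shape[0],b.shape[0]);o=np.zeros((h,a.shape[1]+b.shape[1],3),np.uint8);o[:a.shape[0],:a.shape[1]]=a;o[:b.shape[0],a.shape[1]:]=b
cv2.imwrite('pics/AB.png',o);print(o.shape)
E
```

```text
(460, 775, 3)
```

View pics/AB.png

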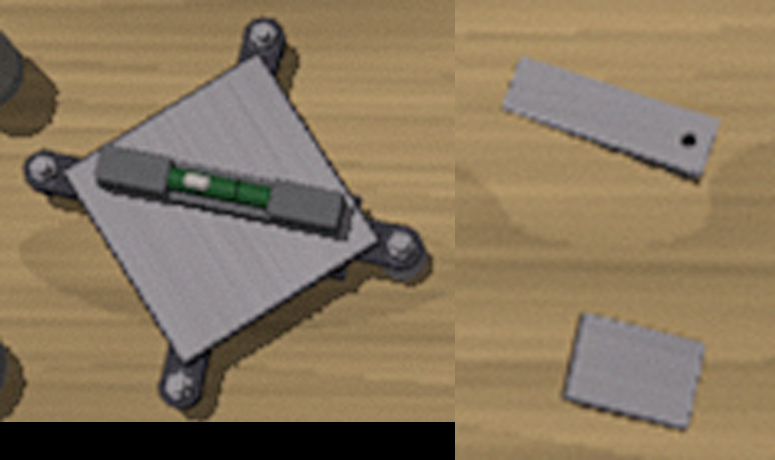

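Candidates seen in the top picture:
- **Wedge:** grey bar at (388,199) with a dark hole at its right end (408,205). The packer at (395,262) is square with no hole.
- **Level:** the grey one on the plate at (207,192). The turquoise (165,315) and yellow (312,289) ones are not meant.
- **Low foot:** the white bubble sits left of the lines, so the high end is on the left. The low foot is therefore the right one at (263,212), not (154,188).

Next I turn the tool to line up with the wedge.

```bash
python3 -m inch '[[[0,0.03,0,0,0,0.149],[0,0.03,0,0,0,0.149],[0,0.03,0,0,0,0.149],[0,0.03,0,0,0,0.149],[0,0.03,0,0,0,0.149],[0,0.03,0,0,0,0.149],[0,0.03,0,0,0,0.149],[0,0.03,0,0,0,0.149]]]' 0.0918
```

```text
clock: 0.9
ee_pos: [0.4086, 0.607, 0.2205]
tcp_rot: [2.298, 2.14, -0.017]
contact_force: [0.4, 0.3, 1.6]
width: 1.004
```

```bash
python3 -m inch '[[[0,0,0,0,0,0.149],[0,0,0,0,0,0.149],[-0.043,0.025,0,0,0,0],[-0.043,0.025,0,0,0,0],[-0.043,0.025,0,0,0,0],[-0.043,0.025,0,0,0,0],[-0.043,0.025,0,0,0,0],[-0.043,0.025,0,0,0,0]]]'
```

```text
clock: 1.7
ee_pos: [0.4552, 0.3106, 0.2104]
tcp_rot: [2.589, 1.771, -0.039]
contact_force: [1.4, -0.7, 0.7]
width: 1.004
```

```bash
python3 -m inch '[[[-0.043,0.025,0,0,0,0],[-0.043,0.025,0,0,0,0],[-0.043,0.025,0,0,0,0],[-0.043,0.025,0,0,0,0],[-0.043,0.025,0,0,0,0],[-0.043,0.025,0,0,0,0],[-0.043,0.025,0,0,0,0],[-0.043,0.025,0,0,0,0]]]'
```

```text
clock: 2.5
ee_pos: [0.5131, -0.0851, 0.2145]
tcp_rot: [2.589, 1.774, -0.044]
contact_force: [1.1, 0.6, -0.5]
width: 0.998
```

```bash
python3 -m inch '[[[0,0,0,0,0,0],[0,0,0,0,0,0]]]'; python3 - <<'E'
from h import *
s=env.read_state();im,d=env.get_image('wrist');np.savez('w1.npz',im=im,d=d,p=s['ee_pos'],r=s['tcp_rot']);cv2.imwrite('pics/w1.png',im[:,:,::-1]);print(s['ee_pos'],s['tcp_rot'])
E
```

```text
clock: 2.7
ee_pos: [0.5131, -0.0912, 0.2136]
tcp_rot: [2.597, 1.763, -0.046]
contact_force: [-0.0, 1.2, -0.4]
width: 1.001
[ 0.51305086 -0.09120399  0.21357036] [ 2.59675133  1.76271784 -0.04613054]
```

View pics/w1.png

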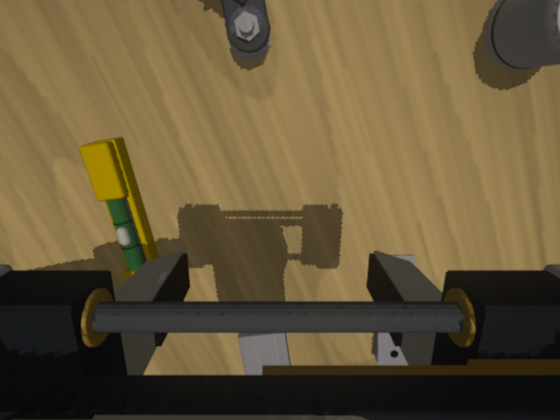

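```bash
python3 - <<'E'
from h import *
z=np.load('top0.npz');im,d=z['im'],z['d'];C=cam('top')
P=cloud(C,d);hsv=cv2.cvtColor(im,cv2.COLOR_RGB2HSV)
def seg(x0,x1,y0,y1,lo):
    m=np.zeros(im.shape[:2],np.uint8);sub=hsv[y0:y1,x0:x1]
    m[y0:y1,x0:x1]=((sub[...,1]<60)&(sub[...,2]>lo))*255
    n,l,st,_=cv2.connectedComponentsWithStats(m);k=1+np.argmax(st[1:,4]);m=(l==k);return m
m=seg(350,430,170,230,80);Q=P[m];Q=Q[Q[:,2]>-.01]
print(len(Q),Q.min(0),Q.max(0))
# bench z nearby
b=P[170:180,355:425].reshape(-1,3);print('bench',b.mean(0))
r=cv2.minAreaRect(Q[:,:2].astype(np.float32)*1000);print('wedge',r,cv2.boxPoints(r))
A=np.c_[Q[:,:2],np.ones(len(Q))];print('slope',np.linalg.lstsq(A,Q[:,2],rcond=None)[0])
# plate top
m=seg(155,260,145,255,90);Q=P[m];Q=Q[(Q[:,2]>.04)&(Q[:,2]<.075)]
r=cv2.minAreaRect(Q[:,:2].astype(np.float32)*1000);print('plate',len(Q),r,cv2.boxPoints(r))
A=np.c_[Q[:,:2],np.ones(len(Q))];c=np.linalg.lstsq(A,Q[:,2],rcond=None)[0];print('plane',c, c@[.561,.19,1])
w=np.load('w1.npz');Cw=cam('wrist',dict(ee_pos=w['p'],tcp_rot=w['r']))
for u,v in [(246,25),(252,58),(393,352)]:print(dep(Cw,w['d'],u,v),onz(Cw,u,v,.07))
E
```

```text
737 [ 0.30886713 -0.37339258 -0.00343697] [0.62245682 0.02277794 1.40978936]
bench [ 0.64877818 -0.30187216  0.00989557]
wedge ((489.796630859375, -146.33004760742188), (130.634521484375, 477.7724609375), 31.64198875427246) [[ 308.8672     22.777908]
 [ 559.51135  -383.97018 ]
 [ 670.7261   -315.438   ]
 [ 420.0819     91.31009 ]]
slope [-2.07209839  0.69189615  1.42476405]
plate 2107 ((566.5756225585938, 195.8043212890625), (183.276123046875, 181.3145751953125), 33.84965515136719) [[439.97253 220.05157]
 [540.9675   69.46943]
 [693.1787  171.55707]
 [592.1837  322.13922]]
plane [0.00329057 0.02411018 0.05281147] 0.059238421126847705
[0.53777826 0.04702476 0.06508986] [0.53791361 0.04606637 0.07      ]
[0.53048005 0.02925719 0.0122723 ] [0.53301552 0.02252688 0.07      ]
[ 0.56294183 -0.34521797  0.02324133] [ 0.56067686 -0.30027193  0.07      ]
```

```bash
python3 -m inch '[[[-0.045,0.023,0,0,0,0],[-0.045,0.023,0,0,0,0],[-0.045,0.023,0,0,0,0],[-0.045,0.023,0,0,0,0],[-0.045,0.023,0,0,0,0],[-0.045,0.023,0,0,0,0],[0,0,0,0,0,0],[0,0,0,0,0,0]]]'; python3 - <<'E'
from h import *
s=env.read_state();im,d=env.get_image('wrist');np.savez('w2.npz',im=im,d=d,p=s['ee_pos'],r=s['tcp_rot']);cv2.imwrite('pics/w2.png',im[:,:,::-1]);print(s['ee_pos'],s['tcp_rot'],s['q'])
E
```

```text
clock: 3.55
ee_pos: [0.5494, -0.3855, 0.2158]
tcp_rot: [-2.576, -1.793, 0.045]
contact_force: [-0.7, 1.2, -0.6]
width: 0.998
[ 0.54938482 -0.38552431  0.21583605] [-2.57596899 -1.79303838  0.04479018] [-0.71310936  0.63604328  1.06748294 -0.02719199  1.44778613 -0.35500368]
```

View pics/w2.png

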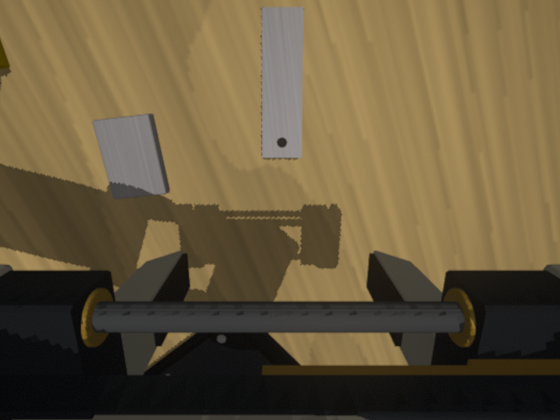

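```bash
cat >> h.py <<'E'
def totool(s,tgt,yawdeg):
    R=Ro.from_rotvec(s['tcp_rot']).as_matrix();a=np.radians(yawdeg)
    x=np.array([np.cos(a),np.sin(a),0]);z=np.array([0,0,-1.]);Rt=np.c_[x,np.cross(z,x),z]
    print('shift tool',(R.T@(np.array(tgt)-s['ee_pos'])).round(4),'turn',Ro.from_matrix(R.T@Rt).as_rotvec().round(4))
E
python3 - <<'E'
from h import *
w=np.load('w2.npz');s=dict(ee_pos=w['p'],tcp_rot=w['r']);C=cam('wrist',s)
t1,t2,k1,k2=[onz(C,u,v,h) for u,v,h in [(263,8,.002),(303,9,.002),(262,157,.025),(302,159,.025)]]
h=onz(C,282,142,.0225);print(t1,t2,k1,k2,h)
T=(t1+t2)/2;K=(k1+k2)/2;D=T-K;print('len',np.hypot(*D[:2]),'yaw',np.degrees(np.arctan2(D[1],D[0])),'wid',np.linalg.norm(t1-t2),np.linalg.norm(k1-k2),'ctr',(T+K)/2)
P=cloud(C,w['d']);print('bench',np.median(P[60:140,190:240].reshape(-1,3),0),np.median(P[60:140,330:400].reshape(-1,3),0))
totool(s,[h[0],h[1],.06],np.degrees(np.arctan2(D[1],D[0])))
E
```

```text
[ 0.58884491 -0.22504344  0.002     ] [ 0.62429974 -0.23920381  0.002     ] [ 0.5393101  -0.35449523  0.025     ] [ 0.5769532  -0.37045221  0.025     ] [ 0.56354504 -0.34760864  0.0225    ]
len 0.1390598613294104 yaw 69.61393937310714 wid 0.03817802141083979 0.04088554718337176 ctr [ 0.58235199 -0.29729867  0.0135    ]
bench [ 5.11614275e-01 -2.85135592e-01  2.69446543e-04] [ 6.57260956e-01 -3.38693537e-01  2.42980763e-04]
shift tool [0.0439 0.003  0.1549] turn [-0.0185  0.0219  0.0012]
```

```bash
python3 -m inch '[[[0.014,0.001,0.035,-0.0185,0.0219,0],[0.014,0.001,0.035,0,0,0],[0.014,0.001,0.035,0,0,0],[0,0,0.035,0,0,0],[0,0,0,0,0,0],[0,0,0,0,0,0]]]'; python3 - <<'E'
from h import *
s=env.read_state();totool(s,[.5635,-.3476,.004],69.6)
E
```

```text
clock: 4.2
ee_pos: [0.5707, -0.3338, 0.0767]
tcp_rot: [2.562, 1.811, 0.004]
contact_force: [0.3, 0.1, 1.4]
width: 0.999
shift tool [-0.0154 -0.0026  0.0727] turn [0.0053 0.0002 0.0158]
```

```bash
python3 -m inch '[[[-0.008,-0.002,0.022,0.005,0,0.015],[-0.006,0,0.022,0,0,0],[0,0,0.018,0,0,0],[0,0,0,0,0,0],[0,0,0,0,0,0]]]'; python3 - <<'E'
from h import *
s=env.read_state();totool(s,[.5635,-.3476,.004],69.6)
E
```

```text
clock: 4.7
ee_pos: [0.5709, -0.3476, 0.027]
tcp_rot: [2.561, 1.789, 0.009]
contact_force: [1.7, -0.3, 0.7]
width: 0.997
shift tool [-0.0024 -0.0074  0.0229] turn [0.0181 0.0056 0.0046]
```

```bash
python3 -m inch '[[[-0.002,-0.006,0.01,0.015,0.005,0.004],[0,0,0.007,0,0,0],[0,0,0.003,0,0,0],[0,0,0,0,0,0],[0,0,0,0,0,0]]]'; python3 - <<'E'
from h import *
s=env.read_state();totool(s,[.5635,-.3476,.004],69.6)
E
```

```text
clock: 5.2
ee_pos: [0.5665, -0.3487, 0.0106]
tcp_rot: [2.572, 1.789, 0.005]
contact_force: [-0.4, 0.5, 0.3]
width: 1.0
shift tool [ 0.     -0.0032  0.0066] turn [0.0087 0.0024 0.0008]
```

```bash
python3 -m inch '[[[0,-0.003,0.005,0.006,0,0],[0,0,0,0,0,0],[0,0,0,0,0,0],[0,0,0,0,0,0],[0,0,0,0,0,0],[0,0,0,0,0,0],[0,0,0,0,0,0]]]' 0.03 25; python3 - <<'E'
from h import *
s=env.read_state();totool(s,[.5635,-.3476,.004],69.6);print(s['width']*.0918)
E
```

```text
clock: 5.9
ee_pos: [0.5636, -0.3477, 0.0054]
tcp_rot: [2.576, 1.792, -0.001]
contact_force: [-0.2, 0.3, 0.1]
width: 0.437
shift tool [ 0.     -0.0001  0.0014] turn [0.0025 0.0025 0.0009]
0.04012733727835403
```

```bash
python3 -m inch '[[[0,0,-0.015,0,0,0],[0,0,-0.015,0,0,0],[0,0,0,0,0,0]]]'; python3 - <<'E'
from h import *
z=np.load('top0.npz');im,d=z['im'],z['d'];C=cam('top')
for n,(u,v) in dict(f1=(222,145.5),f2=(153.5,187),f3=(262.5,210.5),f4=(196,253.5)).items(): print(n,onz(C,u,v,.07).round(4))
z2=np.load('scene0.npz');cv2.imwrite('pics/sc.png',cv2.resize(z2['im'][215:350,205:390,::-1],None,fx=4.3,fy=4.3,interpolation=cv2.INTER_CUBIC))
cv2.imwrite('pics/tp.png',cv2.resize(im[135:265,140:280,::-1],None,fx=4.6,fy=4.6,interpolation=cv2.INTER_CUBIC))
E
```

```text
clock: 6.2
ee_pos: [0.5625, -0.3467, 0.0361]
tcp_rot: [-2.579, -1.794, 0.003]
contact_force: [-0.1, -0.6, -5.3]
width: 0.433
f1 [0.7077 0.1601 0.07  ]
f2 [0.5916 0.3374 0.07  ]
f3 [0.5325 0.0488 0.07  ]
f4 [0.4176 0.2189 0.07  ]
```

View pics/tp.png

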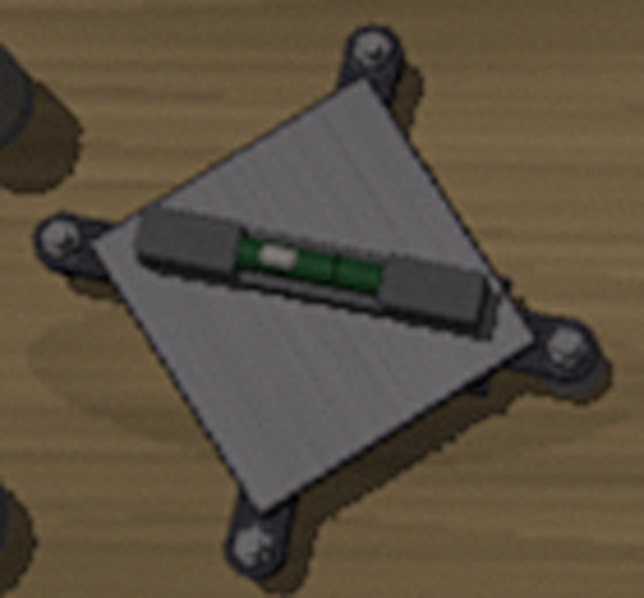

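View pics/sc.png

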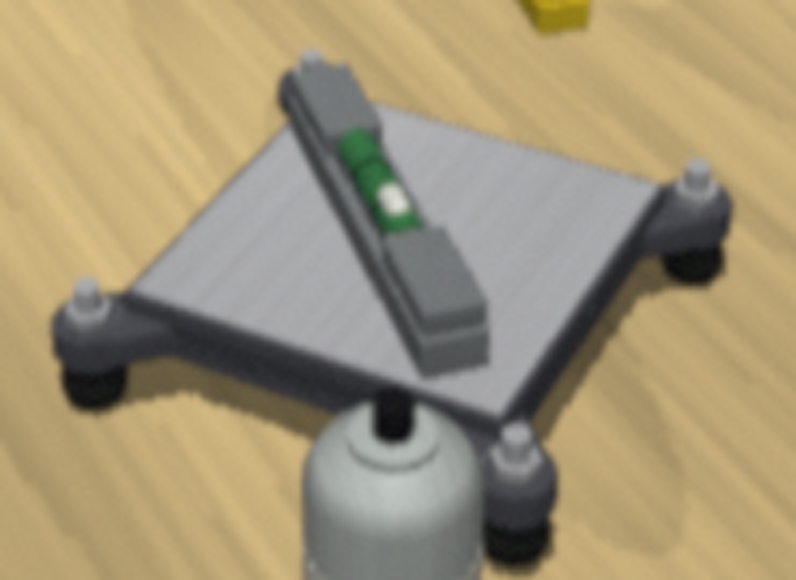

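```bash
python3 -m inch '[[[0.032,-0.023,0,0,0,-0.025],[0.032,-0.023,0,0,0,-0.025],[0.032,-0.023,0,0,0,-0.025],[0.03,-0.023,0,0,0,-0.025],[0.03,-0.023,0,0,0,-0.025],[0.02,-0.02,0,0,0,-0.025],[0,0,0,0,0,0],[0,0,0,0,0,0]]]'; python3 - <<'E'
from h import *
s=env.read_state();totool(s,[.5006,-.117,.035],78.5)
im,d=env.get_image('wrist');np.savez('w3.npz',im=im,d=d,p=s['ee_pos'],r=s['tcp_rot']);cv2.imwrite('pics/w3.png',im[:,:,::-1])
E
```

```text
clock: 7.0
ee_pos: [0.4813, -0.1338, 0.0374]
tcp_rot: [2.429, 1.985, -0.002]
contact_force: [0.5, -1.2, -5.0]
width: 0.435
shift tool [0.0204 0.0155 0.0023] turn [0.0033 0.0042 0.0002]
```

View pics/w3.png

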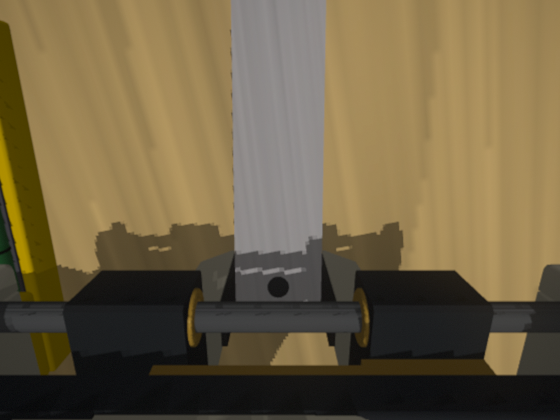

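```bash
python3 -m inch '[[[0.005,0.0155,0,0,0,0],[0,0,0.015,0,0,0],[0,0,0.008,0,0,0],[0,0,0,0,0,0],[0,0,0,0,0,0]]]'; python3 - <<'E'
from h import *
s=env.read_state();totool(s,[.5006,-.117,.0055],78.5)
for n,b in [('top',(190,350,130,260)),('scene',(190,400,150,300))]:
    im,d=env.get_image(n);np.savez(n+'1.npz',im=im,d=d);x0,x1,y0,y1=b
    k=4;cv2.imwrite(f'pics/{n}1.png',np.clip(cv2.resize(im[y0:y1,x0:x1,::-1],None,fx=k,fy=k,interpolation=cv2.INTER_CUBIC)*1.4,0,255).astype(np.uint8))
E
```

```text
clock: 7.55
ee_pos: [0.5007, -0.1366, 0.0144]
tcp_rot: [2.431, 1.976, 0.001]
contact_force: [0.1, 0.8, -5.3]
width: 0.433
shift tool [ 0.0192 -0.0042  0.0088] turn [ 0.0071  0.0053 -0.0051]
```

View pics/top1.png

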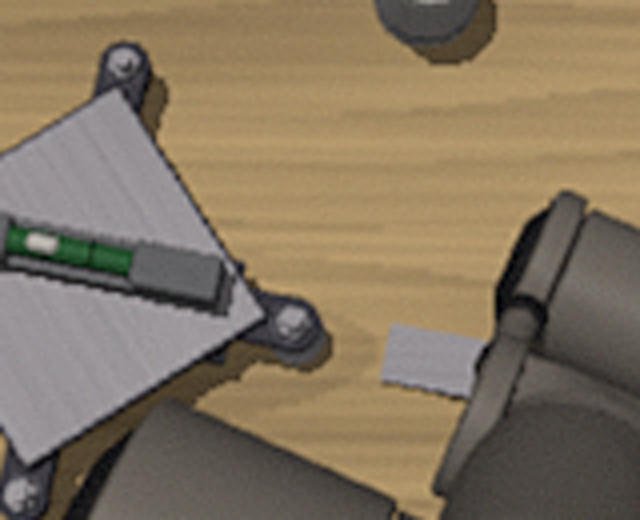

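View pics/scene1.png

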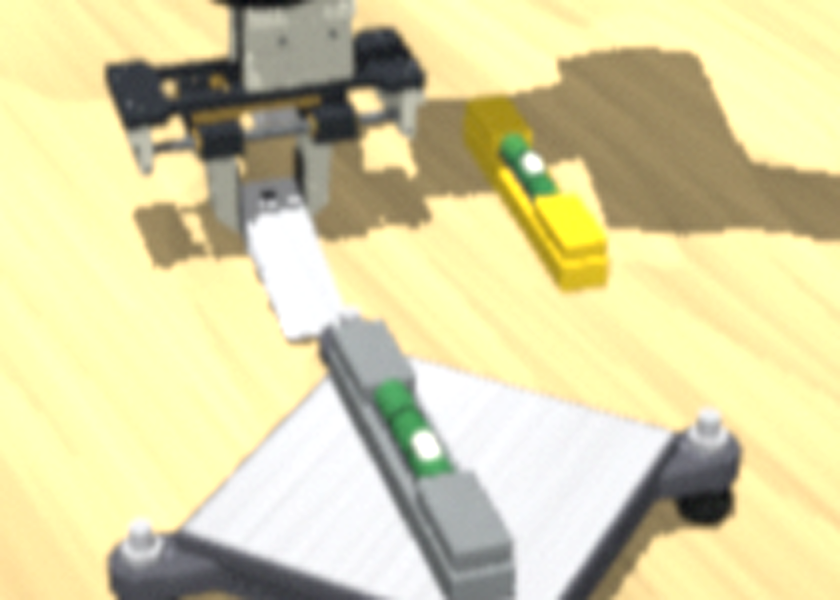

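```bash
python3 - <<'E'
from h import *
C=cam('top');s=env.read_state()
a=onz(C,287.5,210.8,.011);b=onz(C,285.5,225.5,.011);m=(a+b)/2;lf=np.array([.533,.0425]);dr=np.array([.199,.98]);ny=np.array([-.98,.199])
print(a,b,m,'along',(lf-m[:2])@dr,'lat(plate y)',(m[:2]-lf)@ny)
# pads bottom from wrist w1: lug / pad outline along ray
w=np.load('w1.npz');Cw=cam('wrist',dict(ee_pos=w['p'],tcp_rot=w['r']))
cv2.imwrite('pics/w1c.png',cv2.resize(w['im'][0:90,190:310,::-1],None,fx=6,fy=6,interpolation=cv2.INTER_CUBIC))
P=cloud(Cw,w['d'])
for v in range(36,72,3):print(v,P[v,249].round(4))
E
```

```text
[ 0.54244734 -0.01860384  0.011     ] [ 0.50170698 -0.01346921  0.011     ] [ 0.52207716 -0.01603652  0.011     ] along 0.05953943867467179 lat(plate y) -0.0009443815133949372
36 [0.5366 0.0408 0.0545]
39 [0.5357 0.0388 0.0539]
42 [0.5347 0.0374 0.0496]
45 [0.5337 0.0354 0.0489]
48 [0.5328 0.0334 0.0478]
51 [0.5318 0.0315 0.0459]
54 [0.5292 0.0336 0.013 ]
57 [0.5283 0.031  0.0144]
60 [0.5271 0.0288 0.012 ]
63 [5.254e-01 2.770e-02 2.000e-04]
66 [5.243e-01 2.510e-02 3.000e-04]
69 [5.232e-01 2.260e-02 1.000e-04]
```

View pics/w1c.png

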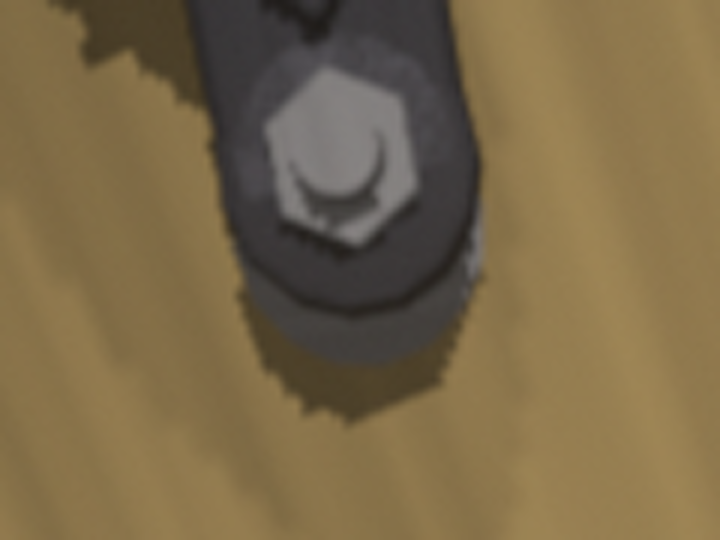

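```bash
python3 - <<'E'
from h import *
w=np.load('w1.npz');C=cam('wrist',dict(ee_pos=w['p'],tcp_rot=w['r']))
pts=np.array([onz(C,190+x/6,y/6,.013)[:2] for x,y in [(245,285),(262,315),(300,346),(360,362),(420,350),(455,320),(475,290),(484,255)]])
from scipy.optimize import least_squares
r=least_squares(lambda p:np.hypot(pts[:,0]-p[0],pts[:,1]-p[1])-.02,[.531,.048]);print(r.x,r.fun)
lf=np.array([.533,.0425]);dr=np.array([.199,.98]);ny=np.array([-.98,.199]);print((r.x-lf)@dr,(r.x-lf)@ny)
E
```

```text
[0.53555207 0.0461421 ] [ 1.75668380e-04  3.04672910e-04 -1.09852954e-04 -4.14183058e-04
  8.31256396e-05  7.18405261e-05  2.77811719e-04 -5.60842214e-06]
0.004077121203356652 -0.0017762499039057857
```

```bash
python3 -m inch '[[[0.01,-0.001,0.004,0.005,0.003,0],[0.01,0,0.003,0,0,0],[0.008,0,0.001,0,0,0],[0,0,0,0,0,0],[0,0,0,0,0,0]]]'; python3 - <<'E'
from h import *
s=env.read_state();totool(s,[.5006,-.117,.0055],78.5)
E
```

```text
clock: 8.15
ee_pos: [0.5067, -0.106, 0.0071]
tcp_rot: [2.434, 1.979, 0.002]
contact_force: [0.3, -0.4, -3.4]
width: 0.432
shift tool [-0.012  -0.0037  0.0016] turn [ 0.0042  0.0022 -0.0046]
```

```bash
python3 -m inch '[[[0.006,-0.001,0.001,0.004,0.002,-0.004],[0.005,0,0.0005,0,0,0],[0,0,0,0,0,0],[0,0,0,0,0,0]]]'; python3 - <<'E'
from h import *
s=env.read_state();totool(s,[.5006,-.117,.0055],78.5);print(s['contact_force'])
im,d=env.get_image('top');x0,x1,y0,y1=150,350,130,260
k=4;cv2.imwrite(f'pics/top2.png',np.clip(cv2.resize(im[y0:y1,x0:x1,::-1],None,fx=k,fy=k,interpolation=cv2.INTER_CUBIC)*1.4,0,255).astype(np.uint8))
E
```

```text
clock: 8.55
ee_pos: [0.5086, -0.0943, 0.0061]
tcp_rot: [2.432, 1.987, 0.001]
contact_force: [0.0, -0.7, -3.7]
width: 0.433
shift tool [-0.0238 -0.0033  0.0006] turn [ 0.0015  0.0002 -0.0003]
[ 0.02899824 -0.74713242 -3.70609804]
```

View pics/top2.png

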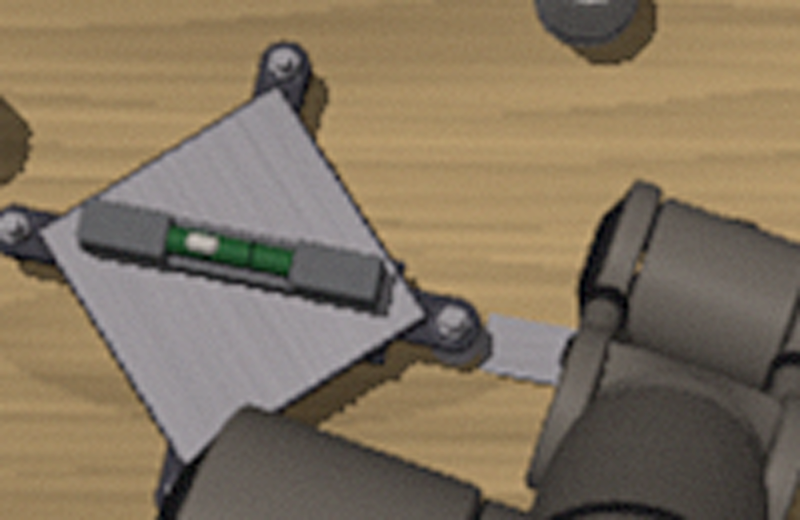

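```bash
python3 -m inch '[[[0.003,0,0.001,0,0,0],[0.003,0,0.0005,0,0,0],[0,0,0,0,0,0]]]'; python3 -m inch '[[[0.003,0,0,0,0,0],[0,0,0,0,0,0]]]'
```

```text
clock: 8.9
ee_pos: [0.5106, -0.0892, 0.0056]
tcp_rot: [2.431, 1.984, 0.002]
contact_force: [-0.2, 2.3, -3.0]
width: 0.435
clock: 9.1
ee_pos: [0.5112, -0.0859, 0.0055]
tcp_rot: [2.432, 1.984, 0.003]
contact_force: [0.1, 0.7, -0.5]
width: 0.433
```

```bash
python3 -m inch '[[[0.002,0,0,0,0,0],[0.002,0,0,0,0,0],[0,0,0,0,0,0]]]'; python3 -m inch '[[[0.002,0,0,0,0,0],[0.002,0,0,0,0,0],[0,0,0,0,0,0]]]'
```

```text
clock: 9.4
ee_pos: [0.512, -0.0838, 0.0056]
tcp_rot: [2.428, 1.984, -0.001]
contact_force: [1.0, 2.6, -2.1]
width: 0.435
clock: 9.7
ee_pos: [0.5128, -0.0819, 0.0056]
tcp_rot: [2.426, 1.984, -0.004]
contact_force: [0.2, 1.3, -1.3]
width: 0.432
```

```bash
python3 -m inch '[[[0.002,0,0,0,0,0],[0.001,0,0,0,0,0],[0,0,0,0,0,0]]]'; python3 -m inch '[[[0.002,0,0,0,0,0],[0.001,0,0,0,0,0],[0,0,0,0,0,0]]]'
```

```text
clock: 10.0
ee_pos: [0.5133, -0.0803, 0.0056]
tcp_rot: [2.424, 1.984, -0.006]
contact_force: [-0.5, -1.8, -0.9]
width: 0.432
clock: 10.3
ee_pos: [0.5139, -0.0787, 0.0056]
tcp_rot: [2.422, 1.984, -0.008]
contact_force: [-0.1, -1.7, -1.5]
width: 0.434
```

```bash
for i in 1; do python3 -m inch '[[[0.002,0,0,0,0.002,0],[0.002,0,0,0,0,0],[0,0,0,0,0,0]]]'; done; python3 - <<'E'
from h import *
s=env.read_state();totool(s,[.5006,-.117,.0055],78.5);print(s['contact_force'])
im,d=env.get_image('top');x0,x1,y0,y1=150,350,130,260
k=4;cv2.imwrite(f'pics/top3.png',np.clip(cv2.resize(im[y0:y1,x0:x1,::-1],None,fx=k,fy=k,interpolation=cv2.INTER_CUBIC)*1.4,0,255).astype(np.uint8))
E
```

```text
clock: 10.6
ee_pos: [0.5148, -0.0758, 0.0056]
tcp_rot: [2.421, 1.984, -0.008]
contact_force: [-0.7, -0.3, -1.2]
width: 0.431
shift tool [-0.0431 -0.0058  0.0005] turn [0.0056 0.0109 0.003 ]
[-0.65505916 -0.25414457 -1.17913328]
```

View pics/top3.png

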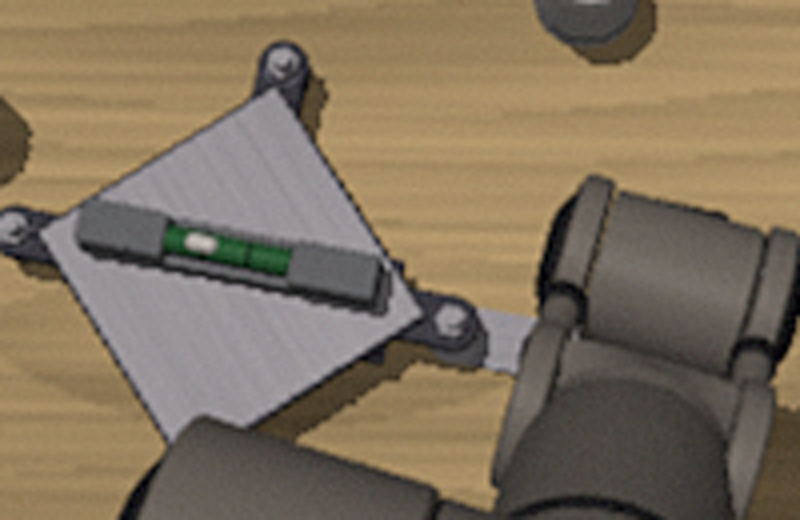

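```bash
cat >> h.py <<'E'
def bub(im,C,box,name=None):
    x0,x1,y0,y1=box; a=cv2.resize(im[y0:y1,x0:x1],None,fx=8,fy=8,interpolation=cv2.INTER_CUBIC)
    h=cv2.cvtColor(a,cv2.COLOR_RGB2HSV)
    g=(h[...,0]>40)&(h[...,0]<90)&(h[...,1]>90)
    n,l,st,_=cv2.connectedComponentsWithStats(cv2.morphologyEx(g.astype(np.uint8),cv2.MORPH_CLOSE,np.ones((41,41))))
    k=1+np.argmax(st[1:,4]);reg=l==k
    cnt=np.argwhere(reg)[:,::-1].astype(np.float32)
    hull=cv2.convexHull(cnt.astype(np.int32));m=np.zeros(reg.shape,np.uint8);cv2.fillPoly(m,[hull],1)
    r=cv2.minAreaRect(hull)
    wh=(m>0)&(h[...,1]<70)&(h[...,2]>(110 if C is None else C))
    d=cv2.boxPoints(r);e=[d[1]-d[0],d[2]-d[1]];e=max(e,key=np.linalg.norm);L=np.linalg.norm(e);e=e/L
    if e[0]<0:e=-e
    w=np.argwhere(wh)[:,::-1];c=w.mean(0) if len(w) else np.array([np.nan]*2)
    p=(w-np.array(r[0]))@e
    if name: cv2.imwrite('pics/'+name,np.clip(a[...,::-1]*1.5,0,255).astype(np.uint8))
    return dict(L=L/8,off=((c-np.array(r[0]))@e)/8,ctr=(np.array(r[0])/8+[x0,y0]).round(2),span=(p.min()/8,p.max()/8) if len(w) else None,n=len(w))
TB=(185,230,175,210);SB=(270,330,230,285)
def look(tag):
    for n,b in [('top',TB),('scene',SB)]:
        im,d=env.get_image(n);np.savez(f'{n}_{tag}.npz',im=im);print(n,bub(im,None,b,f'{n}_{tag}.png'))
E
python3 - <<'E'
from h import *
for f,b in [('top0',TB),('top1',TB),('scene0',SB),('scene1',SB)]: print(f,bub(np.load(f+'.npz')['im'],None,b,'b_'+f+'.png'))
a=cv2.imread('pics/b_top0.png');b=cv2.imread('pics/b_scene0.png');o=np.zeros((450,860,3),np.uint8);o[:a.shape[0],:a.shape[1]]=a;o[:b.shape[0],370:370+b.shape[1]]=b;cv2.imwrite('pics/bb.png',cv2.resize(o,(790,413)))
E
```

```text
top0 {'L': np.float32(31.475727), 'off': np.float64(-7.345337359397241), 'ctr': array([207.33, 192.6 ]), 'span': (np.float64(-10.321391635945048), np.float64(-4.168031755274143)), 'n': 819}
top1 {'L': np.float32(31.482122), 'off': np.float64(-7.269767696946723), 'ctr': array([207.23, 192.91]), 'span': (np.float64(-10.616163253960735), np.float64(-3.861572429714329)), 'n': 1137}
scene0 {'L': np.float32(26.218039), 'off': np.float64(5.2558715612631275), 'ctr': array([292.5 , 257.47]), 'span': (np.float64(0.842702089398017), np.float64(10.044144297539106)), 'n': 3039}
scene1 {'L': np.float32(26.28316), 'off': np.float64(5.230431737942628), 'ctr': array([292.56, 257.48]), 'span': (np.float64(0.8116125004057722), np.float64(10.077349408126338)), 'n': 3068}
```

View pics/bb.png

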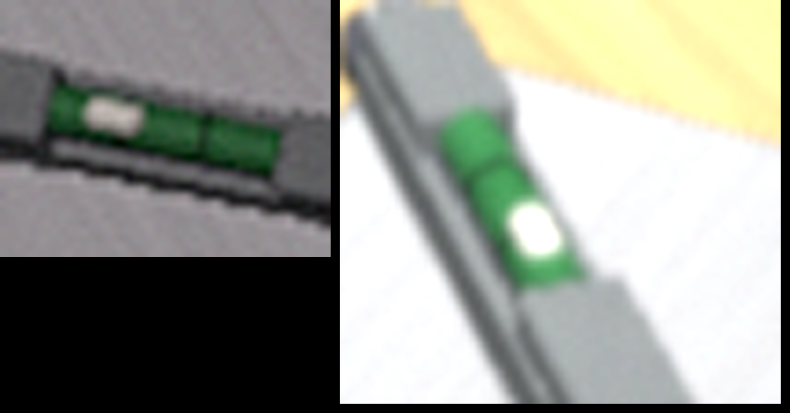

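```bash
python3 -m inch '[[[0.002,0,0,0,0.003,0],[0.002,0,0,0,0.003,0],[0.002,0,0,0,0,0]]]';python3 -m inch '[[[0.002,0,0,0,0.003,0],[0.001,0,0,0,0,0]]]';  python3 - <<'E'
from h import *
s=env.read_state();totool(s,[.5006,-.117,.0055],78.5);look('a')
E
```

```text
clock: 10.95
ee_pos: [0.5161, -0.0717, 0.0056]
tcp_rot: [2.421, 1.987, -0.003]
contact_force: [-2.1, -8.5, -1.0]
width: 0.431
clock: 11.15
ee_pos: [0.5166, -0.07, 0.0056]
tcp_rot: [2.42, 1.988, -0.001]
contact_force: [-1.8, -8.6, -1.7]
width: 0.433
shift tool [-0.0492 -0.0066  0.0004] turn [0.0067 0.0063 0.0053]
top {'L': np.float32(31.315489), 'off': np.float64(-5.177429635214709), 'ctr': array([206.43, 192.6 ]), 'span': (np.float64(-8.420706297740196), np.float64(-1.8991111810354937)), 'n': 1082}
scene {'L': np.float32(27.106424), 'off': np.float64(3.330992824454488), 'ctr': array([292.89, 258.06]), 'span': (np.float64(-7.059540735182736), np.float64(8.094835257532623)), 'n': 3185}
```

```bash
python3 -m inch '[[[0,0,0,0,0,0],[0,0,0,0,0,0],[0,0,0,0,0,0],[0,0,0,0,0,0],[0,0,0,0,0,0],[0,0,0,0,0,0],[0,0,0,0,0,0],[0,0,0,0,0,0]]]';  python3 - <<'E'
from h import *
s=env.read_state();totool(s,[.5006,-.117,.0055],78.5);look('b')
im=np.load('top_b.npz')['im'];i0=np.load('top0.npz')['im']
# plate shift by phase/ECC on plate+level region left (unoccluded)
g0=cv2.cvtColor(i0,cv2.COLOR_RGB2GRAY);g1=cv2.cvtColor(im,cv2.COLOR_RGB2GRAY)
for x0,x1,y0,y1 in [(146,164,178,200),(212,232,136,160),(165,256,170,212)]:
    t=g0[y0:y1,x0:x1];r=cv2.matchTemplate(cv2.resize(g1[y0-6:y1+6,x0-6:x1+6],None,fx=8,fy=8,interpolation=3),cv2.resize(t,None,fx=8,fy=8,interpolation=3),5);print((np.array(cv2.minMaxLoc(r)[3])/8-6),r.max())
E
```

```text
clock: 12.05
ee_pos: [0.5167, -0.07, 0.0056]
tcp_rot: [2.42, 1.989, -0.001]
contact_force: [-1.0, -3.9, -0.6]
width: 0.433
shift tool [-0.0492 -0.0067  0.0003] turn [0.0067 0.0064 0.0056]
top {'L': np.float32(31.21993), 'off': np.float64(-2.3784050598300164), 'ctr': array([206.4 , 192.61]), 'span': (np.float64(-5.731430545906363), np.float64(1.006425272216262)), 'n': 1118}
scene {'L': np.float32(27.100035), 'off': np.float64(1.1036669227433806), 'ctr': array([292.9, 258.1]), 'span': (np.float64(-6.674077142744068), np.float64(5.778311181099411)), 'n': 3164}
[0. 0.] 0.96712923
[0. 0.] 0.9358302
[0. 0.] 0.94275063
```

```bash
python3 - <<'E'
from h import *
o=[]
for f in ['top0','top_a','top_b']:
    im=np.load(f+'.npz')['im'][170:212,165:260,::-1];o.append(np.clip(cv2.resize(im,None,fx=8,fy=8,interpolation=cv2.INTER_CUBIC)*1.5,0,255).astype(np.uint8)[60:260])
cv2.imwrite('pics/cmp.png',np.vstack(o))
E
```

```text
(no output)
```

View pics/cmp.png

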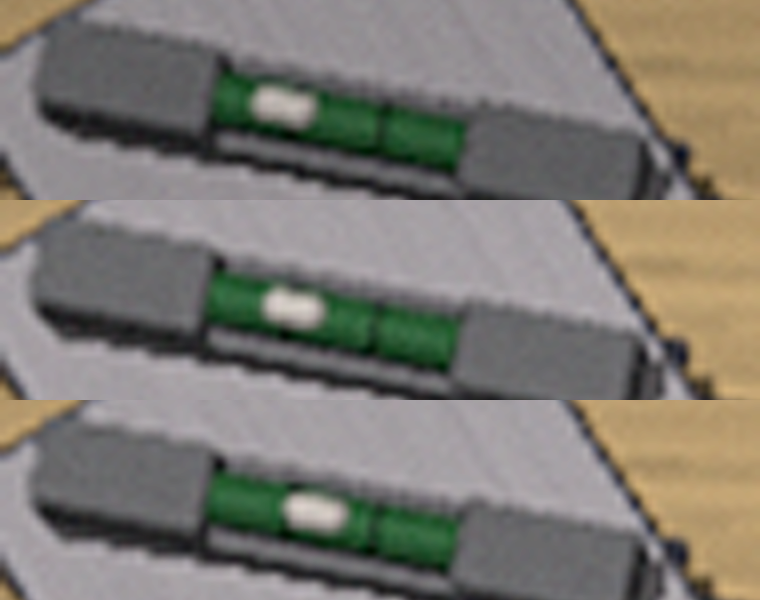

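```bash
python3 -m inch '[[[0,0,0,0,0,0],[0,0,0,0,0,0],[0,0,0,0,0,0],[0,0,0,0,0,0],[0,0,0,0,0,0],[0,0,0,0,0,0],[0,0,0,0,0,0],[0,0,0,0,0,0]]]';  python3 - <<'E'
from h import *
s=env.read_state();look('c')
E
```

```text
clock: 12.95
ee_pos: [0.5167, -0.07, 0.0056]
tcp_rot: [2.42, 1.989, -0.001]
contact_force: [-0.6, -3.7, -1.1]
width: 0.43
top {'L': np.float32(31.186691), 'off': np.float64(-2.172191454474445), 'ctr': array([206.4 , 192.57]), 'span': (np.float64(-5.476999649223501), np.float64(1.1937627034218963)), 'n': 1128}
scene {'L': np.float32(27.125002), 'off': np.float64(0.9949782759377516), 'ctr': array([292.93, 258.03]), 'span': (np.float64(-7.0477973630195265), np.float64(5.68749736645168)), 'n': 3204}
```

```bash
python3 -m inch '[[[0.0015,0,0,0,0,0],[0.0015,0,0,0,0,0],[0,0,0,0,0,0],[0,0,0,0,0,0],[0,0,0,0,0,0],[0,0,0,0,0,0],[0,0,0,0,0,0],[0,0,0,0,0,0]]]';python3 -m inch '[[[0,0,0,0,0,0],[0,0,0,0,0,0],[0,0,0,0,0,0],[0,0,0,0,0,0],[0,0,0,0,0,0],[0,0,0,0,0,0],[0,0,0,0,0,0],[0,0,0,0,0,0]]]';  python3 - <<'E'
from h import *
s=env.read_state();totool(s,[.5006,-.117,.0055],78.5);look('d')
E
```

```text
clock: 13.85
ee_pos: [0.5173, -0.0681, 0.0056]
tcp_rot: [2.418, 1.989, -0.003]
contact_force: [-1.3, -4.3, -1.1]
width: 0.431
clock: 14.65
ee_pos: [0.5173, -0.0681, 0.0056]
tcp_rot: [2.418, 1.989, -0.003]
contact_force: [-1.4, -3.6, -1.4]
width: 0.426
shift tool [-0.0512 -0.0069  0.0004] turn [0.0071 0.008  0.0063]
top {'L': np.float32(31.638052), 'off': np.float64(-1.1408370261009473), 'ctr': array([206.21, 192.54]), 'span': (np.float64(-4.4713047161262125), np.float64(2.2683922596712023)), 'n': 1158}
scene {'L': np.float32(27.138405), 'off': np.float64(0.2333803007425055), 'ctr': array([292.91, 258.12]), 'span': (np.float64(-7.09726852825554), np.float64(4.985427276280802)), 'n': 3288}
```

```bash
python3 -m inch '[[[0.0015,0,0,0,0,0],[0.0012,0,0,0,0,0],[0,0,0,0,0,0],[0,0,0,0,0,0],[0,0,0,0,0,0],[0,0,0,0,0,0],[0,0,0,0,0,0],[0,0,0,0,0,0]]]';python3 -m inch '[[[0,0,0,0,0,0],[0,0,0,0,0,0],[0,0,0,0,0,0],[0,0,0,0,0,0],[0,0,0,0,0,0],[0,0,0,0,0,0],[0,0,0,0,0,0],[0,0,0,0,0,0]]]';  python3 - <<'E'
from h import *
s=env.read_state();totool(s,[.5006,-.117,.0055],78.5);look('e')
o=[]
for f,(x0,y0,x1,y1) in {'top_e':(180,175,235,210),'scene_e':(265,225,320,290)}.items():
    im=np.load(f+'.npz')['im'][y0:y1,x0:x1,::-1];o.append(np.clip(cv2.resize(im,None,fx=7,fy=7,interpolation=cv2.INTER_CUBIC)*1.2,0,255).astype(np.uint8))
c=np.zeros((460,770,3),np.uint8)
for i,a in enumerate(o): c[:a.shape[0],i*385:i*385+a.shape[1]]=a
cv2.imwrite('pics/e.png',c)
E
```

```text
clock: 15.55
ee_pos: [0.5178, -0.0665, 0.0056]
tcp_rot: [2.417, 1.988, -0.004]
contact_force: [-0.4, -4.9, -1.8]
width: 0.434
clock: 16.35
ee_pos: [0.5178, -0.0665, 0.0056]
tcp_rot: [2.417, 1.988, -0.004]
contact_force: [-0.7, -4.4, -1.7]
width: 0.433
shift tool [-0.0529 -0.0071  0.0005] turn [0.0073 0.0095 0.0067]
top {'L': np.float32(31.670385), 'off': np.float64(-0.5096171816139754), 'ctr': array([206.22, 192.53]), 'span': (np.float64(-3.932793532087942), np.float64(2.927398576811413)), 'n': 1140}
scene {'L': np.float32(27.286762), 'off': np.float64(-0.3624224887282145), 'ctr': array([292.96, 258.12]), 'span': (np.float64(-6.966912441471152), np.float64(4.459558624258705)), 'n': 3367}
```

View pics/e.png

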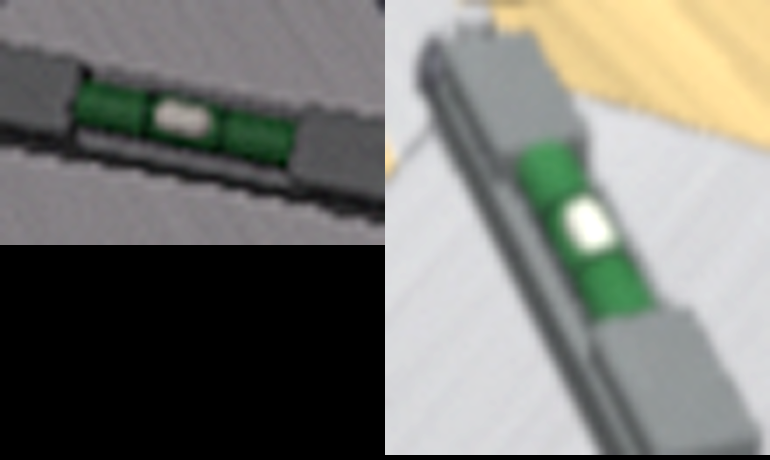

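```bash
python3 -m inch '[[[0.0009,0,0,0,0,0],[0,0,0,0,0,0],[0,0,0,0,0,0],[0,0,0,0,0,0],[0,0,0,0,0,0],[0,0,0,0,0,0],[0,0,0,0,0,0],[0,0,0,0,0,0]]]';python3 -m inch '[[[0,0,0,0,0,0],[0,0,0,0,0,0],[0,0,0,0,0,0],[0,0,0,0,0,0],[0,0,0,0,0,0],[0,0,0,0,0,0],[0,0,0,0,0,0],[0,0,0,0,0,0]]]';  python3 - <<'E'
from h import *
s=env.read_state();totool(s,[.5006,-.117,.0055],78.5);look('f')
E
```

```text
clock: 17.25
ee_pos: [0.5179, -0.066, 0.0056]
tcp_rot: [2.417, 1.988, -0.005]
contact_force: [-0.8, -4.4, -0.8]
width: 0.432
clock: 18.05
ee_pos: [0.5179, -0.066, 0.0056]
tcp_rot: [2.417, 1.988, -0.005]
contact_force: [-0.7, -4.1, -1.0]
width: 0.436
shift tool [-0.0534 -0.0072  0.0006] turn [0.0074 0.0101 0.0069]
top {'L': np.float32(31.423447), 'off': np.float64(-0.3209061827897454), 'ctr': array([206.19, 192.53]), 'span': (np.float64(-3.730319117669751), np.float64(3.114000183056305)), 'n': 1145}
scene {'L': np.float32(27.360455), 'off': np.float64(-0.5325391607397406), 'ctr': array([292.96, 258.15]), 'span': (np.float64(-6.875764636331269), np.float64(4.477235468096069)), 'n': 3377}
```

```bash
python3 -m inch '[[[0,0,0,0,0,0],[0,0,0,0,0,0],[0,0,0,0,0,0],[0,0,0,0,0,0],[0,0,0,0,0,0],[0,0,0,0,0,0],[0,0,0,0,0,0],[0,0,0,0,0,0]]]' 0.08;python3 - <<'E'
from h import *
look('g')
E
```

```text
clock: 18.95
ee_pos: [0.5189, -0.0642, 0.0062]
tcp_rot: [2.417, 1.988, -0.0]
contact_force: [0.2, -0.2, 0.4]
width: 0.872
top {'L': np.float32(31.390099), 'off': np.float64(-0.4446835344807), 'ctr': array([206.27, 192.53]), 'span': (np.float64(-3.8136659805388717), np.float64(2.9888673032908173)), 'n': 1149}
scene {'L': np.float32(27.248516), 'off': np.float64(-0.5427247426740961), 'ctr': array([292.97, 258.15]), 'span': (np.float64(-6.872937163137692), np.float64(4.361734746224386)), 'n': 3387}
```

```bash
python3 -m inch '[[[0,0,-0.01,0,0,0],[0,0,-0.02,0,0,0],[0,0,-0.03,0,0,0],[0,0,-0.04,0,0,0],[-0.03,0.02,-0.04,0,0,0],[-0.03,0.02,-0.04,0,0,0],[-0.03,0.02,0,0,0,0],[-0.03,0.02,0,0,0,0]]]';python3 -m inch '[[[-0.03,0,-0.02,0,0,0],[0,0,0,0,0,0],[0,0,0,0,0,0],[0,0,0,0,0,0],[0,0,0,0,0,0],[0,0,0,0,0,0],[0,0,0,0,0,0],[0,0,0,0,0,0]]]';  python3 - <<'E'
from h import *
look('h')
o=[]
for f,(x0,y0,x1,y1),k in [('top_h',(180,175,235,210),7),('scene_h',(265,225,320,290),7),('top_h',(140,130,350,260),3)]:
    im=np.load(f+'.npz')['im'][y0:y1,x0:x1,::-1];o.append(np.clip(cv2.resize(im,None,fx=k,fy=k,interpolation=cv2.INTER_CUBIC)*1.2,0,255).astype(np.uint8))
c=np.zeros((600,790,3),np.uint8);c[:245,:385]=o[0];c[:455,400:785]=o[1];c[250:600,:390]=o[2][:350,100:490]
cv2.imwrite('pics/h.png',c)
E
```

```text
clock: 19.85
ee_pos: [0.5707, -0.1908, 0.1948]
tcp_rot: [2.41, 1.995, -0.001]
contact_force: [0.3, 0.8, -0.7]
width: 0.875
clock: 20.65
ee_pos: [0.5648, -0.2209, 0.2168]
tcp_rot: [2.411, 1.995, -0.001]
contact_force: [-0.3, 0.5, 0.4]
width: 0.867
top {'L': np.float32(31.432646), 'off': np.float64(-0.4704271425628253), 'ctr': array([206.24, 192.47]), 'span': (np.float64(-4.063586223252059), np.float64(3.1338358229622827)), 'n': 1251}
scene {'L': np.float32(27.29773), 'off': np.float64(-0.500189816180614), 'ctr': array([292.93, 258.14]), 'span': (np.float64(-6.569338683873752), np.float64(4.29452336496081)), 'n': 3345}
```

View pics/h.png

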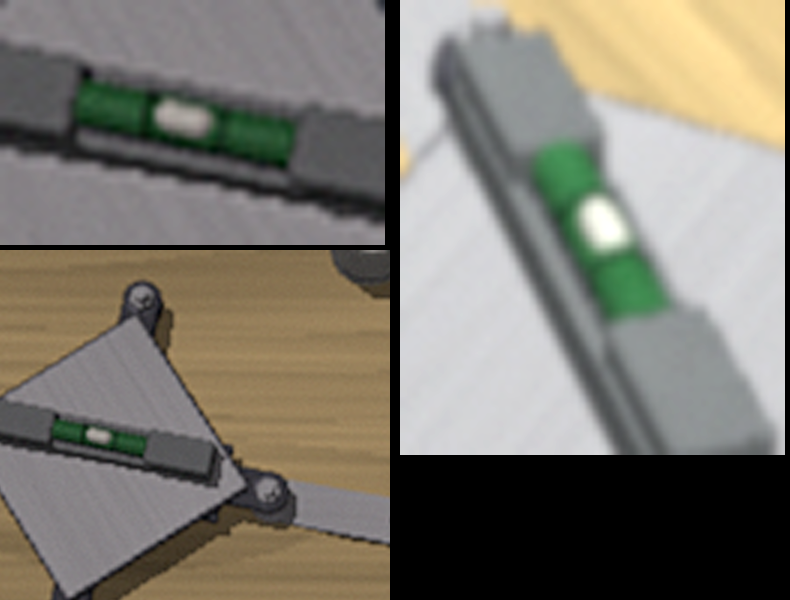

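```bash
python3 - <<'E'
from h import *
im=np.load('top_h.npz')['im'].astype(float)
# level axis in pixels, sample bands
e=np.array([74,14.])/np.hypot(74,14);n=np.array([-e[1],e[0]]);c=np.array([206.24,192.47])
t=np.arange(-10,10.1,.5)
for k in (-1.5,0,1.5):
    q=c+t[:,None]*e+k*n;g=cv2.remap(im[...,1].astype(np.float32),q[:,0].astype(np.float32)[None],q[:,1].astype(np.float32)[None],1)[0]
    print(k,list(zip(t,g.round().astype(int)))[4:-4])
E
```

```text
-1.5 [(np.float64(-8.0), np.int64(70)), (np.float64(-7.5), np.int64(67)), (np.float64(-7.0), np.int64(59)), (np.float64(-6.5), np.int64(51)), (np.float64(-6.0), np.int64(49)), (np.float64(-5.5), np.int64(54)), (np.float64(-5.0), np.int64(79)), (np.float64(-4.5), np.int64(103)), (np.float64(-4.0), np.int64(120)), (np.float64(-3.5), np.int64(132)), (np.float64(-3.0), np.int64(135)), (np.float64(-2.5), np.int64(137)), (np.float64(-2.0), np.int64(134)), (np.float64(-1.5), np.int64(132)), (np.float64(-1.0), np.int64(134)), (np.float64(-0.5), np.int64(136)), (np.float64(0.0), np.int64(139)), (np.float64(0.5), np.int64(139)), (np.float64(1.0), np.int64(134)), (np.float64(1.5), np.int64(130)), (np.float64(2.0), np.int64(118)), (np.float64(2.5), np.int64(106)), (np.float64(3.0), np.int64(92)), (np.float64(3.5), np.int64(78)), (np.float64(4.0), np.int64(65)), (np.float64(4.5), np.int64(51)), (np.float64(5.0), np.int64(51)), (np.float64(5.5), np.int64(53)), (np.float64(6.0), np.int64(60)), (np.float64(6.5), np.int64(69)), (np.float64(7.0), np.int64(69)), (np.float64(7.5), np.int64(68)), (np.flo
[... 1556 characters left out ...]
)), (np.float64(-2.0), np.int64(62)), (np.float64(-1.5), np.int64(62)), (np.float64(-1.0), np.int64(61)), (np.float64(-0.5), np.int64(63)), (np.float64(0.0), np.int64(66)), (np.float64(0.5), np.int64(68)), (np.float64(1.0), np.int64(69)), (np.float64(1.5), np.int64(66)), (np.float64(2.0), np.int64(63)), (np.float64(2.5), np.int64(59)), (np.float64(3.0), np.int64(57)), (np.float64(3.5), np.int64(52)), (np.float64(4.0), np.int64(47)), (np.float64(4.5), np.int64(42)), (np.float64(5.0), np.int64(38)), (np.float64(5.5), np.int64(42)), (np.float64(6.0), np.int64(47)), (np.float64(6.5), np.int64(49)), (np.float64(7.0), np.int64(50)), (np.float64(7.5), np.int64(52)), (np.float64(8.0), np.int64(53))]
```

```bash
python3 - <<'E'
from workcell import env
print(env.job_done(), env.read_state()['clock'])
E
```

```text
the job is handed in; nothing more can be done
the job is handed in; nothing more can be done
```

I gripped the wedge near its hole and carried it to the low foot, the right-hand one in the top view. I slid it in flat, in millimetre steps, until the bubble settled between its lines. Then I let go and lifted the gripper clear, and handed the job in at about 21 s.

**Bubble:** The top camera, measured against the two black lines, puts it 0 to 1 mm off centre on the + side, inside the 2.5 mm allowed. Measured against the whole green vial instead, it reads about 1.1 mm. The reading hardly changed from before release to after the retreat. The scene camera also shows it between the lines. I used its oblique view only as a rough check, because its pixel reading has the opposite sign.

**Wedge and foot:** The last picture shows the wedge under the low foot. Its tip was about 1 mm off the foot's centre line in the last measurement, taken about 60 mm short of the foot. I did not re-measure that after pushing, and I could not measure the foot's load on the wedge directly.

**Push force:** It peaked at about 8.6 N in the tool readings, with about 4 N left just before release.

**Plate:** Template matching against the first picture, taken partway through the push, showed no slide. Visually, the level and the plate's edge moved about 2 mm in the image, which I put down to the plate tipping up. I did not re-measure the bystanders, but nothing came near them.

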